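# Pin the hinged stamping jig shut over a copper blank

## Task

Get the hinged stamping jig ready for the copper blank that lies in it: while its plate is still open, blow it clean by squeezing the trigger of the air gun beside it all the way in for a moment and letting it go. Then fold the hinged plate down onto the base, take the flanged locking pin out of the wooden block and push it down through the holes of plate and base until its flange bears on the plate. Finish still gripping the pin and pressing it down, so that the sprung plate stays fully shut, and leave the other tools where they are.

Things in the scene. Friction and masses are not known exactly. Their poses are not given: they have to be found in the camera images.
- jig: Fixed steel base of the jig, 150 (x) x 90 (y) x 34 mm high; origin at the centre of its underside on the bench, z up. The plate's hinge is at its +x end, the pin hole towards its -x end. A copper strip 16 mm wide lies across it and sticks out 15 mm each side in y.
- jig_hole (a point): Centre of the mouth of the pin hole in the base's top face, 34 mm above the bench, at (-33, 0) mm in the jig's axes; the hole goes straight down through the base, 12 mm across with a 2 mm chamfer. Axes as the jig's.
- plate_hinge (a point): Middle of the plate's hinge axis, 36 mm above the bench, at (62, 0) mm in the jig's axes. The axis is parallel to the jig's y. Axes as the jig's; does not turn with the plate.
- plate (a joint): Angle (rad) of the hinged aluminium plate: 0 = fully shut, level, its underside 36 mm and top 46 mm above the bench; it starts open at 1.0 to 1.3, stop at 1.45. Hinge friction lets it stay where it is left. A sprung brass stud in the base, 75 mm from the hinge, lifts it again to about 0.07 rad when nothing presses on it; about 5 N down at the pin hole shuts it fully.
- plate_hole (a point): Centre of the plate's pin hole at its outer (top) face, moving with the plate; z is normal to that face. Hole 14 mm across, 95 mm from the hinge, on the middle line. The plate is 125 mm long from the hinge, 80 wide, 10 thick, 160 g; a slot 9 x 51 mm crosses it 50 mm from the hinge; solid from 56 to 87 mm. While it is ajar at 0.07 rad the pin still passes both holes straight down.
- air_gun: Fixed air blow gun, upside down on a bracket on the jig's +y side, its grip upright and free above. Origin at the bracket's underside on the bench, z up, nozzle towards its -y (the jig). The grip is a black bar 24 x 24 mm centred on y = +15 mm, its top 145 mm above the bench.
- squeeze (a point): Point 124 mm above the bench, at y = +9 mm of the gun, midway across grip and squeezed trigger, on which to centre the fingers (closing along the gun's y) to squeeze the trigger against the grip. Axes as the air gun's.
- trigger (a joint): Angle (rad) of the flat steel trigger on the grip's -y side: 0 = released (a spring returns it), 0.26 = fully squeezed towards the grip: 13 mm of travel at point squeeze, about 9 N. It is 14 (x) x 8 (y) mm, 73 to 137 mm above the bench, hinged at its lower end, outer face at y = -22 mm when released; 49 mm across grip and released trigger.
- pin_block: Fixed wooden block 170 (x) x 50 (y) x 48 mm high; origin at the centre of its underside, z up. Three holes 14 mm across and 42 mm deep in a row along its x at -55, 0, +55 mm; they hold the pin and two ball punches in any order.
- pin: Loose locking pin, 80 mm, 90 g, upright in one of the block's holes; origin at its lower tip, z up along it. Steel shank 10 mm across and 38 long with 5 mm tapered nose; flange 30 mm across, 38 to 44 mm from the tip; ribbed round grip 24 mm across, 44 to 80 mm. In the block the flange rests on its top face (tip 10 mm above the bench). Home in the shut jig the flange lies on the plate, tip 8 mm above the bench.
- punch_a: Bystander: steel ball punch, a straight rod 12 mm across with a 17 mm ball on top, no flange, about 98 mm long, loose in another hole of the block; origin at its lower end.
- punch_b: Bystander: a second ball punch like the first; origin at its lower end.
- hammer: Bystander: small hammer 240 mm long lying on the bench; origin at its middle, underside.
- file: Bystander: flat file with a wooden handle, about 220 mm long, lying on the bench; origin near its middle, underside.
- jar: Bystander: glass jar 56 mm across and 60 mm high; origin at the centre of its underside.
- dap_block: Bystander: brass doming block, a 42 mm cube; origin at the centre of its underside.
- pliers: Bystander: pliers lying on the bench, about 165 mm long and 12 mm high; origin near the middle, underside.
Things that resemble listed ones, but are neither listed nor needed, are in the scene too. What is shaped like the jig but purple or red is not meant.

How it is judged:
By the outcome, as a careful person would: the job done as asked, in the order asked, and still so for the second after the job is handed in, while the arm keeps its last pose, push and grip.
It also fails if it takes over 58 s, if anything falls off the work surface, if the arm or the gripper's body presses on something with over 40 N, if the wrist force passes 120 N, or if a joint passes its speed limit or range.

## Robot

A 7-joint arm with a two-finger parallel gripper is mounted at the origin on the work surface. World frame = base frame: x ahead of the robot, y to its left, z up, the work surface at z = 0. Lengths are in m, angles in rad, forces in N, time in s.
With the tool pointing down it reaches from about 0.425 to 0.925 m from the base axis. Payload 6.8 kg.
Tool frame: the origin (TCP) lies on the mounting face of the last link; the fingertips stand 173 mm ahead of it and the grasp point (between the pads) lies 155 mm ahead of it; z points along the fingers, y is the line along which they close (so a half turn about z gives the same grasp; the last joint's range is limited). The gripper opens to 85 mm and grips with 20 to 120 N. Pads are 22 mm wide; open, the fingers measure 114 mm over their backs; the gripper's body (76 mm by 85 mm) begins 54 mm behind the grasp point. The pads swing forward as they close: fully open they stand 13 mm farther back than shut.
Start: joints at [1.197, 0.477, 0.022, 1.555, -0.011, 1.109, -0.083], TCP at [0.177, -0.651, 0.405] pointing down, gripper open.
Joint ranges: [-2.96, 2.96], [-0.34, 2.1], [-1.41, 1.46], [0.24, 2.44], [-1.37, 4.51], [0.17, 1.92], [-2.96, 2.96]. Speed limits (rad/s): [2.39, 2.39, 3.14, 3.14, 3.14, 3.14, 3.14].

## Interface

Orientations are given as a rotation vector (axis times angle).
In Python, from bench import r gives the robot as it stands.
- The arm moves only by the tool arm_command, never from a script. Its argument "plan" is a list of rows, each an object of numbers: "claw": the closure, from 0 (fully open) to 1 (shut); "tx", "ty", "tz": the shift along the tool's x, y, z in m; "ax", "ay", "az": the turn, a rotation vector about the tool's x, y, z in degrees. A call has exactly 10 rows; each row shifts and turns the commanded pose from where the row before left it, along the tool's axes as they then stand; what a row does not reach is not made up. A row lasts 1/12 s, in which the tool goes at most 41.7 mm and 7.16 degrees, less where a joint would pass 70% of its speed; a pose out of reach is approached as far as the arm can. A call is refused whole if a number of a shift passes 0.0417 or a number of a turn 7.16, either way. A call with a gripper value outside its range is refused whole. The fingers move at their own pace and stop on an object; "squeeze" is the grip in N (left out, the last holds). Time passes only in rows, so rows that do not move let the fingers close, or fill a call up. It gives the time, the measured TCP pose, the force, the opening and the grip force at its end, in the units of the state.
- r.get_obs(): the state, without advancing time (a new reading comes with each control period).
- r.grab_frame(name): name is "side" or "top" or "wrist"; returns the picture (384x512x3 uint8, red, green, blue); there is no depth.
- r.camera_model(name): a dict with "fx", "fy", "cx", "cy" (pixels), "k1" (the pictures are not rectified: a ray, as slopes to the right and down, at radius r is drawn at 1 + k1 r^2 times it, then the intrinsics apply), "position" and "orientation" of the camera in the world; the wrist camera has in their place "tool_from_camera" (4x4, takes a point from camera to tool coordinates, whose origin is the TCP and whose axes are the flange's). Camera axes: x right, y up, looking along -z (the intrinsics and any distortion apply to the point x, -y, -z); pixel columns grow to the right and rows downward; lengths in m; the calibration is good to about 2 mm. A picture is of the moment at which its call begins: read the wrist's pose just before it. camera_model takes no time and is no camera call.
- r.hand_in(): hands the job in; it is judged then, once.
Trained networks look in the newest picture that a camera, given by its name, has taken for a name from the list of things; names that differ only in an ending like _2 or _b are one class to them, and where a whole thing is asked for, a point or a joint stands for the part that bears it (a point fixed in the world has none). Each returns a list of dicts, best first, with "confidence" (0 to 1); they miss things now and then, are a little off and sometimes report something else, mostly with a low value. They report only what shows in the picture. A call takes as long as a camera call. They do not tell look-alikes from the thing itself.
- r.boxes_of(target, camera): "location" ([x, y, z] in m, in the coordinates of the camera as it stood for that picture, good to about 4 mm: the middle of the surface that is visible of it).
- r.tip_of(target, camera): "location" ([x, y, z] in m, in the coordinates of the camera as it stood for that picture, good to about 4 mm: a listed point, or the origin of a listed thing).
The state is a dict: "clock": time; "joints": joint angles; "qvel": joint speeds; "tau": joint torques, N m; "tcp_pos": TCP position; "orientation": TCP orientation; "contact_force": force on the tool from outside, world axes, zero at the start; "moment": the same for the moment, N m; "grip_width": finger opening in m; "gripper_force": force on a finger pad.
Only numpy, scipy, OpenCV 4.12 (cv2) and the standard library are available. Lean on these libraries where they do the work, as an engineer would, in place of code of your own. Each camera call takes 0.05 s, during which the arm holds its last target. There are 200 camera calls.

## Working session

There is one attempt and no reset: what is moved stays moved. The work goes in short steps, Python scripts to look and compute and a tool call to move; the robot and the scene stay as the last step left them, time stands still between calls to the robot, and variables do not carry over. Pictures are saved under pics/ and viewed, at most 10 in all, crops included, and the job is handed in when it is done.

Besides the shell and the picture viewer there is one more tool, called as name(argument=value, ...), one argument or row to a line, values as JSON. arm_command: Moves the arm, as the interface text tells. Its arguments: {"type":"object","properties":{"plan":{"type":"array","items":{"type":"object","properties":{"claw":{"type":"number"},"tx":{"type":"number"},"ty":{"type":"number"},"tz":{"type":"number"},"ax":{"type":"number"},"ay":{"type":"number"},"az":{"type":"number"}}}},"squeeze":{"type":"number"}},"required":["plan"]}

```bash
mkdir -p pics
cat > h.py <<'E'
import numpy as np, cv2
from scipy.spatial.transform import Rotation as R
from bench import r
def campose(n):
    m=r.camera_model(n)
    if n=="wrist":
        o=r.get_obs(); T=np.eye(4); T[:3,:3]=R.from_rotvec(o["orientation"]).as_matrix(); T[:3,3]=o["tcp_pos"]
        return T@np.array(m["tool_from_camera"])
    T=np.eye(4); q=np.array(m["orientation"])
    T[:3,:3]=q if q.shape==(3,3) else (R.from_rotvec(q) if q.size==3 else R.from_quat(q)).as_matrix()
    T[:3,3]=m["position"]; return T
def snap(n,f=None):
    T=campose(n); im=np.array(r.grab_frame(n))
    if f: cv2.imwrite(f"pics/{f}.png",im[:,:,::-1])
    return T,im
def w(T,p): return (T@np.r_[p,1])[:3]
def proj(n,T,P):
    m=r.camera_model(n); c=np.linalg.inv(T)@np.r_[P,1]; x,y=c[0]/-c[2],-c[1]/-c[2]; s=1+m["k1"]*(x*x+y*y)
    return m["cx"]+m["fx"]*x*s, m["cy"]+m["fy"]*y*s
def pix2z(n,T,u,v,z):
    m=r.camera_model(n); d=np.array([(u-m["cx"])/m["fx"],(v-m["cy"])/m["fy"]]); q=d.copy()
    for _ in range(20): q=d/(1+m["k1"]*(q@q))
    D=T[:3,:3]@np.array([q[0],-q[1],-1]); return T[:3,3]+D*(z-T[2,3])/D[2]
E
python3 - <<'E'
from h import *
print(r.get_obs()["orientation"],r.camera_model("top"),r.camera_model("wrist"))
for n in("top","side"):
    T,im=snap(n,n+"0")
    for t in("jig","jig_hole","plate_hinge","plate_hole","air_gun","squeeze","pin_block","pin","punch_a"):
        print(n,t,[(np.round(w(T,d["location"]),3).tolist(),round(d["confidence"],2)) for d in r.tip_of(t,n)[:4]])
E
cd pics; python3 -c "
import cv2
for n in('top','side'): cv2.imwrite(n+'0b.png',cv2.resize(cv2.imread(n+'0.png'),(800,600),interpolation=cv2.INTER_CUBIC))"
```

```text
[-3.11211190e+00 -4.16188427e-01  5.78861725e-04] {'fx': 347.7452314139922, 'fy': 347.7452314139922, 'cx': 258.89557210379223, 'cy': 184.2434086324692, 'k1': 0.013441289534727074, 'position': array([0.49109919, 0.02289596, 1.28076978]), 'orientation': array([ 0.0259043 , -0.02715769, -1.57274867])} {'fx': 267.62964214290514, 'fy': 267.62964214290514, 'cx': 256.9356597066341, 'cy': 186.99981382297403, 'k1': -0.04185676730119482, 'tool_from_camera': array([[-5.44193799e-05,  9.61704584e-01,  2.74088106e-01,
         6.94318274e-02],
       [ 9.99999841e-01, -1.01489413e-04,  5.54647215e-04,
         1.02213002e-03],
       [ 5.61223811e-04,  2.74088093e-01, -9.61704426e-01,
         3.17910980e-02],
       [ 0.00000000e+00,  0.00000000e+00,  0.00000000e+00,
         1.00000000e+00]])}
top jig [([0.515, -0.03, -0.004], 0.96), ([0.315, -0.176, -0.0], 0.86), ([0.348, 0.124, -0.002], 0.74), ([0.674, 0.252, 0.001], 0.59)]
top jig_hole [([0.28, -0.187, 0.033], 0.79), ([0.319, 0.121, 0.031], 0.78), ([0.645, 0.252, 0.033], 0.76), ([0.489, -0.03, 0.034], 0.58)]
top plate_hinge [([0.735, 0.25, 0
[... 707 characters left out ...]
8), ([0.278, -0.183, 0.033], 0.9), ([0.486, -0.03, 0.033], 0.87), ([0.64, 0.255, 0.033], 0.86)]
side plate_hinge [([0.574, -0.02, 0.037], 0.83), ([0.368, -0.17, 0.035], 0.8), ([0.408, 0.13, 0.035], 0.6), ([0.736, 0.251, 0.036], 0.6)]
side plate_hole [([0.275, -0.188, 0.043], 0.96), ([0.642, 0.253, 0.044], 0.91), ([0.316, 0.118, 0.043], 0.59), ([0.559, -0.022, 0.129], 0.58)]
side air_gun []
side squeeze [([0.509, 0.169, 0.127], 0.56)]
side pin_block [([0.504, -0.283, -0.002], 0.79), ([0.563, -0.295, 0.005], 0.57)]
side pin [([0.432, 0.404, 0.004], 0.66), ([0.452, -0.277, 0.012], 0.54), ([0.486, -0.03, 0.036], 0.17)]
side punch_a [([0.563, -0.294, 0.005], 0.53), ([0.505, -0.284, 0.007], 0.39)]
```

View pics/top0b.png

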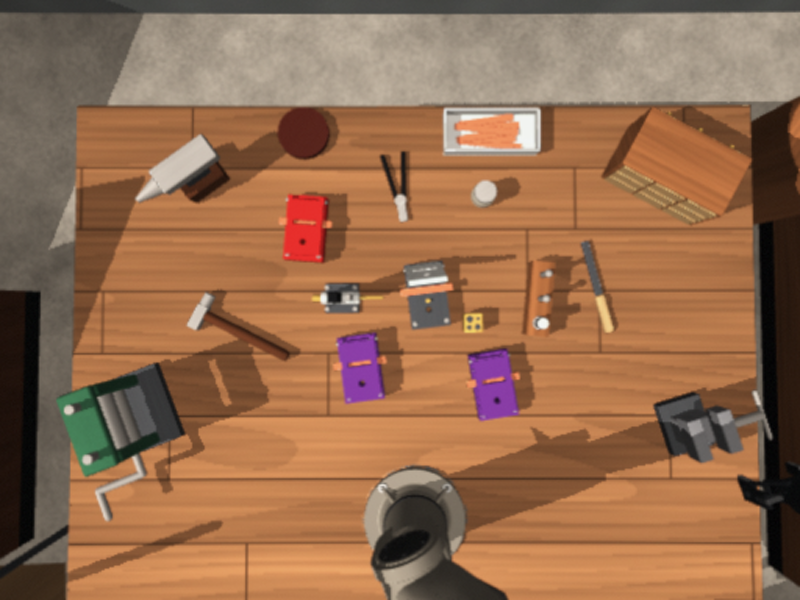

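View pics/side0b.png

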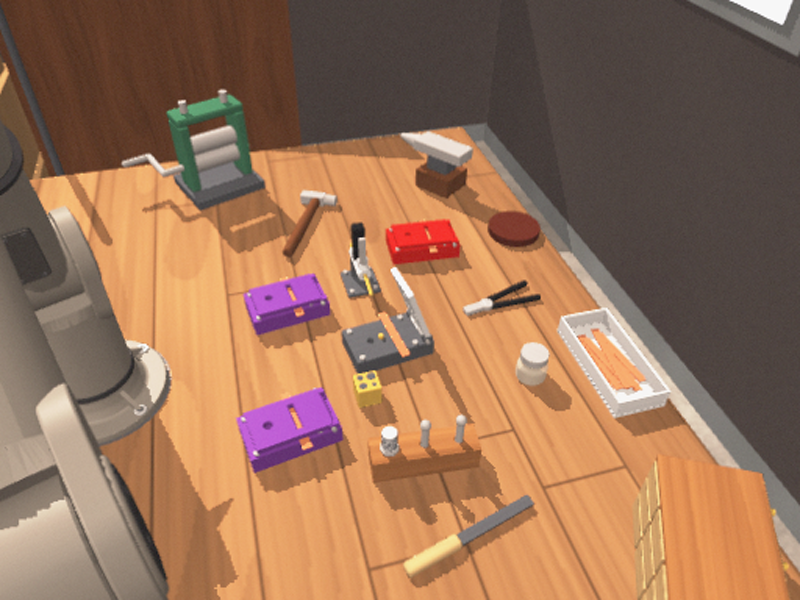

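The real (grey) jig is at about (428,295) in the enlarged top view, the air gun at (342,297), and the pin is the white-capped item at (542,323), the -x end of the block. I'll move over the gun first.

arm_command(
  plan=[
    {"tx": 0.027, "ty": -0.02, "az": 5.07},
    {"tx": 0.027, "ty": -0.02, "az": 5.07},
    {"tx": 0.027, "ty": -0.02, "az": 5.07},
    {"tx": 0.027, "ty": -0.02},
    {"tx": 0.027, "ty": -0.02},
    {"tx": 0.027, "ty": -0.02},
    {"tx": 0.027, "ty": -0.02},
    {"tx": 0.027, "ty": -0.02},
    {"tx": 0.027, "ty": -0.02},
    {"tx": 0.027, "ty": -0.02},
  ],
)

```text
invalid input at $.plan[0]: expected keys claw, tx, ty, tz, ax, ay, az
```

arm_command(
  plan=[
    {"tx": 0.0025, "ty": -0.031},
    {"tx": 0.0025, "ty": -0.031},
    {"tx": 0.0025, "ty": -0.031},
    {"tx": 0.0025, "ty": -0.031},
    {"tx": 0.0025, "ty": -0.031},
    {"tx": 0.0025, "ty": -0.031},
    {"tx": 0.0025, "ty": -0.031},
    {"tx": 0.0025, "ty": -0.031},
    {"tx": 0.0025, "ty": -0.031},
    {"tx": 0.0025, "ty": -0.031},
  ],
)

```text
invalid input at $.plan[0]: expected keys claw, tx, ty, tz, ax, ay, az
```

arm_command(
  plan=[
    {"tx": 0.0025, "ty": -0.031},
    {"tx": 0.0025, "ty": -0.031},
    {"tx": 0.0025, "ty": -0.031},
    {"tx": 0.0025, "ty": -0.031},
    {"tx": 0.0025, "ty": -0.031},
    {"tx": 0.0025, "ty": -0.031},
    {"tx": 0.0025, "ty": -0.031},
    {"tx": 0.0025, "ty": -0.031},
    {"tx": 0.0025, "ty": -0.03},
    {},
  ],
)

```text
invalid input at $.plan[0]: expected keys claw, tx, ty, tz, ax, ay, az
```

```bash
cat > look.py <<'E'
from h import *
import sys
def look(names,f,k=2):
    T,im=snap("wrist",f); o=r.get_obs(); X=R.from_rotvec(o["orientation"]).as_matrix()
    print("t",o["clock"],"tcp",np.round(o["tcp_pos"],4),"yaw",np.degrees(np.arctan2(X[1,0],X[0,0])).round(2),"zax",X[:,2].round(3),"F",np.round(o["contact_force"],1))
    for t in names: print(t,[(np.round(w(T,d["location"]),4).tolist(),round(d["confidence"],2)) for d in r.tip_of(t,"wrist")[:k]])
    return T,im
if __name__=="__main__": look(sys.argv[2:],sys.argv[1])
E
python3 look.py w1 squeeze air_gun plate_hole plate_hinge jig_hole jig
```

```text
t 1.05 tcp [ 0.1773 -0.6513  0.4047] yaw 15.23 zax [ 0. -0. -1.] F [ 0.6 -0.4  0.2]
squeeze []
air_gun []
plate_hole []
plate_hinge []
jig_hole []
jig []
```

View pics/w1.png

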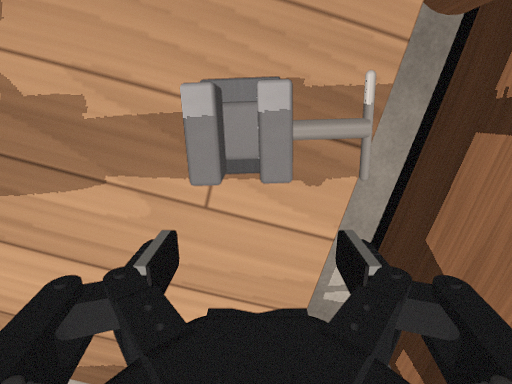

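The wrist view shows only the vice (about (240,130)) because the moves were refused: every row needs all the keys.

arm_command(
  plan=[
    {"claw": 0, "tx": 0.027, "ty": -0.02, "tz": 0, "ax": 0, "ay": 0, "az": 5.07},
    {"claw": 0, "tx": 0.027, "ty": -0.02, "tz": 0, "ax": 0, "ay": 0, "az": 5.07},
    {"claw": 0, "tx": 0.027, "ty": -0.02, "tz": 0, "ax": 0, "ay": 0, "az": 5.07},
    {"claw": 0, "tx": 0.027, "ty": -0.02, "tz": 0, "ax": 0, "ay": 0, "az": 0},
    {"claw": 0, "tx": 0.027, "ty": -0.02, "tz": 0, "ax": 0, "ay": 0, "az": 0},
    {"claw": 0, "tx": 0.027, "ty": -0.02, "tz": 0, "ax": 0, "ay": 0, "az": 0},
    {"claw": 0, "tx": 0.027, "ty": -0.02, "tz": 0, "ax": 0, "ay": 0, "az": 0},
    {"claw": 0, "tx": 0.027, "ty": -0.02, "tz": 0, "ax": 0, "ay": 0, "az": 0},
    {"claw": 0, "tx": 0.027, "ty": -0.02, "tz": 0, "ax": 0, "ay": 0, "az": 0},
    {"claw": 0, "tx": 0.027, "ty": -0.02, "tz": 0, "ax": 0, "ay": 0, "az": 0},
  ],
)

```text
clock: 2.18
tcp_pos: [0.4364, -0.437, 0.405]
orientation: [3.141, 0.0, 0.001]
contact_force: [1.1, -0.3, 0.7]
grip_width: 0.0851
gripper_force: 0.0
```

arm_command(
  plan=[
    {"claw": 0, "tx": 0.0025, "ty": -0.031, "tz": 0, "ax": 0, "ay": 0, "az": 0},
    {"claw": 0, "tx": 0.0025, "ty": -0.031, "tz": 0, "ax": 0, "ay": 0, "az": 0},
    {"claw": 0, "tx": 0.0025, "ty": -0.031, "tz": 0, "ax": 0, "ay": 0, "az": 0},
    {"claw": 0, "tx": 0.0025, "ty": -0.031, "tz": 0, "ax": 0, "ay": 0, "az": 0},
    {"claw": 0, "tx": 0.0025, "ty": -0.031, "tz": 0, "ax": 0, "ay": 0, "az": 0},
    {"claw": 0, "tx": 0.0025, "ty": -0.031, "tz": 0, "ax": 0, "ay": 0, "az": 0},
    {"claw": 0, "tx": 0.0025, "ty": -0.031, "tz": 0, "ax": 0, "ay": 0, "az": 0},
    {"claw": 0, "tx": 0.0025, "ty": -0.031, "tz": 0, "ax": 0, "ay": 0, "az": 0},
    {"claw": 0, "tx": 0.0025, "ty": -0.031, "tz": 0, "ax": 0, "ay": 0, "az": 0},
    {"claw": 0, "tx": 0.0025, "ty": -0.031, "tz": 0, "ax": 0, "ay": 0, "az": 0},
  ],
)

```text
clock: 3.02
tcp_pos: [0.46, -0.1266, 0.405]
orientation: [3.141, 0.0, 0.001]
contact_force: [-0.3, 0.1, 0.2]
grip_width: 0.0855
gripper_force: 0.0
```

arm_command(
  plan=[
    {"claw": 0, "tx": 0.0025, "ty": -0.031, "tz": 0, "ax": 0, "ay": 0, "az": 0},
    {"claw": 0, "tx": 0.0025, "ty": -0.031, "tz": 0, "ax": 0, "ay": 0, "az": 0},
    {"claw": 0, "tx": 0.0025, "ty": -0.031, "tz": 0, "ax": 0, "ay": 0, "az": 0},
    {"claw": 0, "tx": 0.0025, "ty": -0.031, "tz": 0, "ax": 0, "ay": 0, "az": 0},
    {"claw": 0, "tx": 0.0025, "ty": -0.031, "tz": 0, "ax": 0, "ay": 0, "az": 0},
    {"claw": 0, "tx": 0.0025, "ty": -0.031, "tz": 0, "ax": 0, "ay": 0, "az": 0},
    {"claw": 0, "tx": 0.0025, "ty": -0.031, "tz": 0, "ax": 0, "ay": 0, "az": 0},
    {"claw": 0, "tx": 0.0025, "ty": -0.031, "tz": 0, "ax": 0, "ay": 0, "az": 0},
    {"claw": 0, "tx": 0.0025, "ty": -0.03, "tz": 0, "ax": 0, "ay": 0, "az": 0},
    {"claw": 0, "tx": 0, "ty": 0, "tz": 0, "ax": 0, "ay": 0, "az": 0},
  ],
)

```text
clock: 3.85
tcp_pos: [0.4821, 0.1563, 0.4054]
orientation: [-3.137, -0.013, -0.002]
contact_force: [0.2, 0.6, 0.3]
grip_width: 0.0853
gripper_force: 0.0
```

```bash
python3 look.py w2 squeeze air_gun plate_hole plate_hinge jig_hole jig
```

```text
t 3.9 tcp [0.4822 0.1533 0.405 ] yaw 0.36 zax [ 0.001  0.002 -1.   ] F [-0.4 -1.3  0. ]
squeeze []
air_gun [([0.508, 0.1557, 0.0006], 0.57)]
plate_hole [([0.3155, 0.1158, 0.0444], 0.97), ([0.2783, -0.1848, 0.0475], 0.96)]
plate_hinge [([0.4146, 0.1353, 0.0323], 0.87), ([0.3768, -0.1677, 0.0349], 0.85)]
jig_hole [([0.4864, -0.0335, 0.0348], 0.85), ([0.6385, 0.2539, 0.0321], 0.8)]
jig [([0.5161, -0.0346, -0.0055], 0.98), ([0.3498, 0.123, 0.0019], 0.98)]
```

View pics/w2.png

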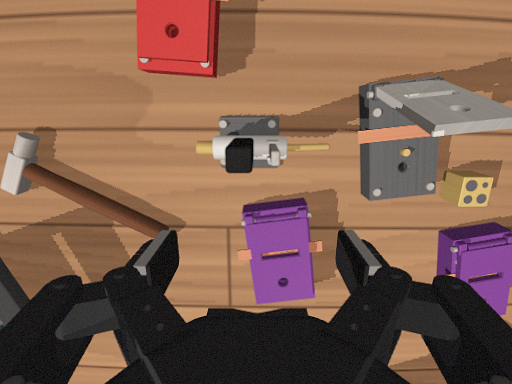

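The gun's grip top is near (239,158) and the trigger at (274,157). The nozzle line runs along row 147, so the gun's yaw is about 0.

Run:
```python
from h import *
T=campose("wrist")
for u,v,z in((238.5,158,.145),(225,158,.145),(252,158,.145),(275,157,.137),(197,147,.05),(328,147,.05),(220,118,.006),(279,117,.006),(406,167,.034),(402,136,.038)): print(u,v,pix2z("wrist",T,u,v,z).round(4))
im=cv2.imread("pics/w2.png")[100:190,190:350]; cv2.imwrite("pics/w2c.png",cv2.resize(im,(800,450),interpolation=cv2.INTER_CUBIC))
```

```text
238.5 158 [0.5134 0.1633 0.145 ]
225 158 [0.5134 0.175  0.145 ]
252 158 [0.5133 0.1517 0.145 ]
275 157 [0.5128 0.1314 0.137 ]
197 147 [0.5107 0.2198 0.05  ]
328 147 [0.5104 0.0617 0.05  ]
220 118 [0.5435 0.1967 0.006 ]
279 117 [0.5446 0.1181 0.006 ]
406 167 [ 0.4826 -0.0472  0.034 ]
402 136 [ 0.5229 -0.034   0.038 ]
```

View pics/w2c.png

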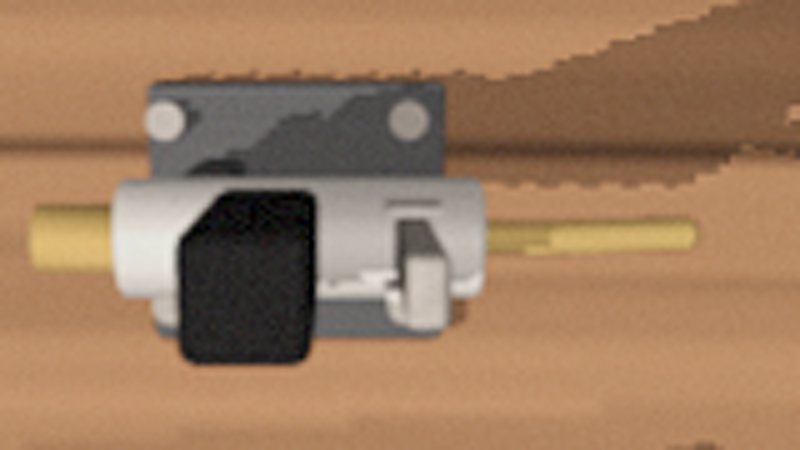

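The crop shows the grip top centred at about (239.5,160) full-frame and the trigger top at (275,158). The arm was still settling when that picture was taken, so I'll move closer and look again at rest.

arm_command(
  plan=[
    {"claw": 0, "tx": 0.009, "ty": -0.004, "tz": 0.02, "ax": 0, "ay": 0, "az": 0},
    {"claw": 0, "tx": 0.009, "ty": -0.004, "tz": 0.02, "ax": 0, "ay": 0, "az": 0},
    {"claw": 0, "tx": 0.009, "ty": -0.004, "tz": 0.02, "ax": 0, "ay": 0, "az": 0},
    {"claw": 0, "tx": 0, "ty": 0, "tz": 0, "ax": 0, "ay": 0, "az": 0},
    {"claw": 0, "tx": 0, "ty": 0, "tz": 0, "ax": 0, "ay": 0, "az": 0},
    {"claw": 0, "tx": 0, "ty": 0, "tz": 0, "ax": 0, "ay": 0, "az": 0},
    {"claw": 0, "tx": 0, "ty": 0, "tz": 0, "ax": 0, "ay": 0, "az": 0},
    {"claw": 0, "tx": 0, "ty": 0, "tz": 0, "ax": 0, "ay": 0, "az": 0},
    {"claw": 0, "tx": 0, "ty": 0, "tz": 0, "ax": 0, "ay": 0, "az": 0},
    {"claw": 0, "tx": 0, "ty": 0, "tz": 0, "ax": 0, "ay": 0, "az": 0},
  ],
)

```text
clock: 5.03
tcp_pos: [0.5095, 0.1619, 0.3454]
orientation: [-3.141, -0.0, -0.002]
contact_force: [0.4, 0.3, 0.3]
grip_width: 0.0854
gripper_force: 0.0
```

Run:
```python
from look import *
T,im=look(["squeeze","air_gun","plate_hole","plate_hinge","jig_hole","jig"],"w3")
m=(im.max(2)<60).astype(np.uint8); m[230:]=0
n,l,s,c=cv2.connectedComponentsWithStats(m)
for k in range(1,n):
    if s[k][4]>200: print(s[k],c[k])
```

```text
t 5.0833 tcp [0.5095 0.1619 0.3452] yaw 0.01 zax [ 0.001  0.    -1.   ] F [-0.6  0.1  1.1]
squeeze [([0.514, 0.1717, 0.1204], 0.78)]
air_gun [([0.5075, 0.1567, 0.0012], 0.84)]
plate_hole [([0.5068, 0.156, 0.0048], 0.2)]
plate_hinge [([0.4133, 0.1387, 0.0376], 0.79), ([0.5753, -0.02, 0.0368], 0.78)]
jig_hole [([0.639, 0.2561, 0.0318], 0.94), ([0.4836, -0.0334, 0.0326], 0.59)]
jig [([0.5165, -0.0333, -0.0021], 0.85), ([0.6726, 0.249, -0.0002], 0.85)]
[378 107  15  39 379] [384.88126649 128.17414248]
[ 222  173   35   57 1729] [240.04569115 202.55754772]
[  1 196  78  34 202] [ 37.36138614 212.21782178]
```

View pics/w3.png

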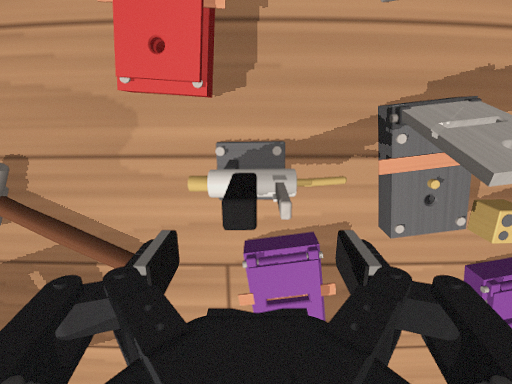

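The grip top is centred at about (239.5,213) and the trigger top at about (286,212), both between the open fingers.

Run:
```python
from h import *
T=campose("wrist")
for u,v,z in((239.5,213,.145),(222.5,213,.145),(256.5,213,.145),(286,212,.137),(433,200,.034)): print(u,v,pix2z("wrist",T,u,v,z).round(4))
```

```text
239.5 213 [0.5132 0.1727 0.145 ]
222.5 213 [0.5132 0.1842 0.145 ]
256.5 213 [0.5132 0.1613 0.145 ]
286 212 [0.5108 0.1406 0.137 ]
433 200 [ 0.4846 -0.0361  0.034 ]
```

arm_command(
  plan=[
    {"claw": 0, "tx": 0.0025, "ty": -0.005, "tz": 0, "ax": 0, "ay": 0, "az": 0},
    {"claw": 0, "tx": 0, "ty": 0, "tz": 0.022, "ax": 0, "ay": 0, "az": 0},
    {"claw": 0, "tx": 0, "ty": 0, "tz": 0.022, "ax": 0, "ay": 0, "az": 0},
    {"claw": 0, "tx": 0, "ty": 0, "tz": 0.022, "ax": 0, "ay": 0, "az": 0},
    {"claw": 0, "tx": 0, "ty": 0, "tz": 0, "ax": 0, "ay": 0, "az": 0},
    {"claw": 0, "tx": 0, "ty": 0, "tz": 0, "ax": 0, "ay": 0, "az": 0},
    {"claw": 0, "tx": 0, "ty": 0, "tz": 0, "ax": 0, "ay": 0, "az": 0},
    {"claw": 0.3, "tx": 0, "ty": 0, "tz": 0, "ax": 0, "ay": 0, "az": 0},
    {"claw": 0.3, "tx": 0, "ty": 0, "tz": 0, "ax": 0, "ay": 0, "az": 0},
    {"claw": 0.3, "tx": 0, "ty": 0, "tz": 0, "ax": 0, "ay": 0, "az": 0},
  ],
  squeeze=30,
)

```text
clock: 6.22
tcp_pos: [0.5124, 0.1671, 0.2797]
orientation: [-3.141, -0.0, -0.003]
contact_force: [-0.9, -0.0, -0.5]
grip_width: 0.0599
gripper_force: 0.0
```

arm_command(
  plan=[
    {"claw": 0.8, "tx": 0, "ty": 0, "tz": 0, "ax": 0, "ay": 0, "az": 0},
    {"claw": 0.8, "tx": 0, "ty": 0, "tz": 0, "ax": 0, "ay": 0, "az": 0},
    {"claw": 0.8, "tx": 0, "ty": 0, "tz": 0, "ax": 0, "ay": 0, "az": 0},
    {"claw": 0.8, "tx": 0, "ty": 0, "tz": 0, "ax": 0, "ay": 0, "az": 0},
    {"claw": 0.8, "tx": 0, "ty": 0, "tz": 0, "ax": 0, "ay": 0, "az": 0},
    {"claw": 0.8, "tx": 0, "ty": 0, "tz": 0, "ax": 0, "ay": 0, "az": 0},
    {"claw": 0.8, "tx": 0, "ty": 0, "tz": 0, "ax": 0, "ay": 0, "az": 0},
    {"claw": 0.8, "tx": 0, "ty": 0, "tz": 0, "ax": 0, "ay": 0, "az": 0},
    {"claw": 0.8, "tx": 0, "ty": 0, "tz": 0, "ax": 0, "ay": 0, "az": 0},
    {"claw": 0.8, "tx": 0, "ty": 0, "tz": 0, "ax": 0, "ay": 0, "az": 0},
  ],
  squeeze=30,
)

```text
clock: 7.05
tcp_pos: [0.5124, 0.1672, 0.2801]
orientation: [3.142, 0.002, 0.003]
contact_force: [-1.5, -1.1, 8.7]
grip_width: 0.0384
gripper_force: 32.9
```

Stalled at 38.4 mm with 33 N, well over the trigger's 9 N. I'll check that this is the stop with a firmer squeeze before releasing.

arm_command(
  plan=[
    {"claw": 1, "tx": 0, "ty": 0, "tz": 0, "ax": 0, "ay": 0, "az": 0},
    {"claw": 1, "tx": 0, "ty": 0, "tz": 0, "ax": 0, "ay": 0, "az": 0},
    {"claw": 1, "tx": 0, "ty": 0, "tz": 0, "ax": 0, "ay": 0, "az": 0},
    {"claw": 1, "tx": 0, "ty": 0, "tz": 0, "ax": 0, "ay": 0, "az": 0},
    {"claw": 1, "tx": 0, "ty": 0, "tz": 0, "ax": 0, "ay": 0, "az": 0},
    {"claw": 1, "tx": 0, "ty": 0, "tz": 0, "ax": 0, "ay": 0, "az": 0},
    {"claw": 1, "tx": 0, "ty": 0, "tz": 0, "ax": 0, "ay": 0, "az": 0},
    {"claw": 1, "tx": 0, "ty": 0, "tz": 0, "ax": 0, "ay": 0, "az": 0},
    {"claw": 1, "tx": 0, "ty": 0, "tz": 0, "ax": 0, "ay": 0, "az": 0},
    {"claw": 1, "tx": 0, "ty": 0, "tz": 0, "ax": 0, "ay": 0, "az": 0},
  ],
  squeeze=55,
)

```text
clock: 7.88
tcp_pos: [0.5124, 0.1675, 0.2802]
orientation: [-3.142, -0.003, -0.003]
contact_force: [-1.8, 0.1, 8.7]
grip_width: 0.0375
gripper_force: 53.1
```

Run:
```python
from look import *
T,im=look(["squeeze"],None)
T2,im2=snap("side"); u,v=[int(x) for x in proj("side",T2,[.512,.16,.12])]
a=cv2.resize(im[120:300,140:370],(690,540))[:,:,::-1]
b=cv2.resize(im2[max(v-40,0):v+40,max(u-50,0):u+50],(500,400),interpolation=cv2.INTER_CUBIC)[:,:,::-1]
cv2.imwrite("pics/sq.png",cv2.hconcat([cv2.resize(a,(400,400)),cv2.resize(b,(400,400))]))
```

```text
t 7.9333 tcp [0.5124 0.1675 0.2802] yaw 0.09 zax [ 0.002  0.    -1.   ] F [-0.3  0.7  9.2]
squeeze [([0.5108, 0.1731, 0.1216], 0.63)]
```

View pics/sq.png

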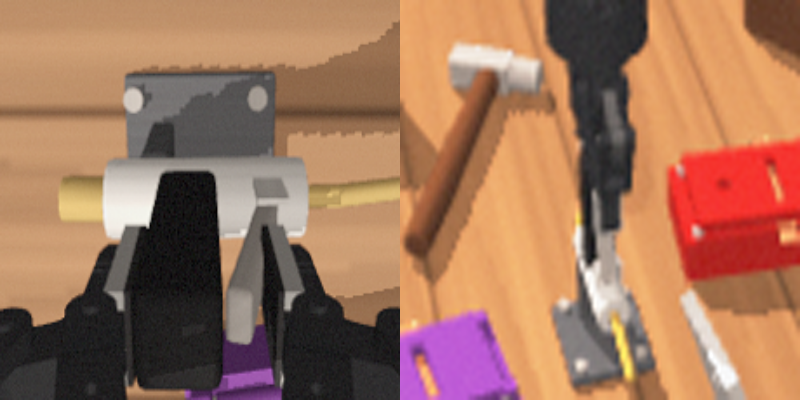

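The trigger leans against the grip and holds at 53 N, so it is fully squeezed. Next I'll release, rise and move behind the open plate with the fingers closed.

arm_command(
  plan=[
    {"claw": 0, "tx": 0, "ty": 0, "tz": 0, "ax": 0, "ay": 0, "az": 0},
    {"claw": 0, "tx": 0, "ty": 0, "tz": 0, "ax": 0, "ay": 0, "az": 0},
    {"claw": 0, "tx": 0, "ty": 0, "tz": 0, "ax": 0, "ay": 0, "az": 0},
    {"claw": 0, "tx": 0, "ty": 0, "tz": 0, "ax": 0, "ay": 0, "az": 0},
    {"claw": 0, "tx": 0, "ty": 0, "tz": -0.01, "ax": 0, "ay": 0, "az": 0},
    {"claw": 0, "tx": 0, "ty": 0, "tz": -0.02, "ax": 0, "ay": 0, "az": 0},
    {"claw": 0, "tx": 0, "ty": 0, "tz": -0.025, "ax": 0, "ay": 0, "az": 0},
    {"claw": 0, "tx": 0, "ty": 0, "tz": -0.025, "ax": 0, "ay": 0, "az": 0},
    {"claw": 0, "tx": 0.008, "ty": 0.02, "tz": 0, "ax": 0, "ay": 0, "az": 0},
    {"claw": 0, "tx": 0.008, "ty": 0.02, "tz": 0, "ax": 0, "ay": 0, "az": 0},
  ],
  squeeze=30,
)

```text
clock: 8.87
tcp_pos: [0.5284, 0.1285, 0.3617]
orientation: [-3.139, -0.007, -0.007]
contact_force: [0.1, -1.2, -1.0]
grip_width: 0.0854
gripper_force: 0.0
```

arm_command(
  plan=[
    {"claw": 1, "tx": 0.009, "ty": 0.021, "tz": 0, "ax": 0, "ay": 0, "az": 0},
    {"claw": 1, "tx": 0.009, "ty": 0.021, "tz": 0, "ax": 0, "ay": 0, "az": 0},
    {"claw": 1, "tx": 0.009, "ty": 0.021, "tz": 0, "ax": 0, "ay": 0, "az": 0},
    {"claw": 1, "tx": 0.009, "ty": 0.021, "tz": 0, "ax": 0, "ay": 0, "az": 0},
    {"claw": 1, "tx": 0.009, "ty": 0.021, "tz": 0, "ax": 0, "ay": 0, "az": 0},
    {"claw": 1, "tx": 0.009, "ty": 0.021, "tz": 0, "ax": 0, "ay": 0, "az": 0},
    {"claw": 1, "tx": 0.006, "ty": 0.021, "tz": 0, "ax": 0, "ay": 0, "az": 0},
    {"claw": 1, "tx": 0, "ty": 0, "tz": 0, "ax": 0, "ay": 0, "az": -7},
    {"claw": 1, "tx": 0, "ty": 0, "tz": 0, "ax": 0, "ay": 0, "az": 0},
    {"claw": 1, "tx": 0, "ty": 0, "tz": 0, "ax": 0, "ay": 0, "az": 0},
  ],
  squeeze=30,
)

```text
clock: 9.7
tcp_pos: [0.5881, -0.0195, 0.3592]
orientation: [-3.135, -0.188, -0.001]
contact_force: [1.0, -0.6, 0.1]
grip_width: -0.0002
gripper_force: 0.0
```

```bash
python3 look.py w4 plate_hole plate_hinge jig_hole jig
```

```text
t 9.75 tcp [ 0.588  -0.019   0.3592] yaw 6.92 zax [ 0.     0.001 -1.   ] F [ 0.5  0.5 -0.3]
plate_hole [([0.6372, 0.2511, 0.0472], 0.86), ([0.7497, -0.1625, -0.0004], 0.68)]
plate_hinge [([0.5746, -0.0192, 0.033], 0.92), ([0.4169, 0.137, 0.0353], 0.72)]
jig_hole [([0.6378, 0.2551, 0.0317], 0.58), ([0.5094, -0.2878, -0.0016], 0.34)]
jig [([0.672, 0.2513, -0.0002], 0.91), ([0.5183, -0.0354, -0.0033], 0.86)]
```

View pics/w4.png

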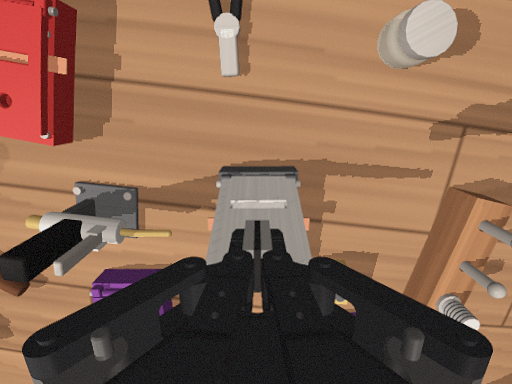

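The trigger has sprung back (gap visible at about (85,245)). The plate is square in the tool frame (hinge edge at row 170), so the jig yaw is about 7°, and the fingertips are above and behind the plate. I'll sweep it down along its arc.

arm_command(
  plan=[
    {"claw": 1, "tx": 0, "ty": 0, "tz": 0.024, "ax": 0, "ay": 0, "az": 0},
    {"claw": 1, "tx": 0, "ty": 0, "tz": 0.0235, "ax": 0, "ay": 0, "az": 0},
    {"claw": 1, "tx": -0.014, "ty": 0, "tz": 0, "ax": 0, "ay": 0, "az": 0},
    {"claw": 1, "tx": -0.0147, "ty": 0, "tz": 0, "ax": 0, "ay": 0, "az": 0},
    {"claw": 1, "tx": -0.011, "ty": 0, "tz": 0.004, "ax": 0, "ay": 0, "az": 0},
    {"claw": 1, "tx": -0.0106, "ty": 0, "tz": 0.004, "ax": 0, "ay": 0, "az": 0},
    {"claw": 1, "tx": -0.009, "ty": 0, "tz": 0.0055, "ax": 0, "ay": 0, "az": 0},
    {"claw": 1, "tx": -0.0086, "ty": 0, "tz": 0.006, "ax": 0, "ay": 0, "az": 0},
    {"claw": 1, "tx": -0.0078, "ty": 0, "tz": 0.007, "ax": 0, "ay": 0, "az": 0},
    {"claw": 1, "tx": -0.0072, "ty": 0, "tz": 0.008, "ax": 0, "ay": 0, "az": 0},
  ],
)

```text
clock: 10.78
tcp_pos: [0.5052, -0.0301, 0.2762]
orientation: [3.136, 0.192, 0.001]
contact_force: [-0.3, -0.2, 0.1]
grip_width: -0.0
gripper_force: 0.0
```

arm_command(
  plan=[
    {"claw": 1, "tx": -0.0065, "ty": 0, "tz": 0.0085, "ax": 0, "ay": 0, "az": 0},
    {"claw": 1, "tx": -0.0055, "ty": 0, "tz": 0.009, "ax": 0, "ay": 0, "az": 0},
    {"claw": 1, "tx": -0.0045, "ty": 0, "tz": 0.0095, "ax": 0, "ay": 0, "az": 0},
    {"claw": 1, "tx": -0.0035, "ty": 0, "tz": 0.01, "ax": 0, "ay": 0, "az": 0},
    {"claw": 1, "tx": -0.002, "ty": 0, "tz": 0.007, "ax": 0, "ay": 0, "az": 0},
    {"claw": 1, "tx": -0.001, "ty": 0, "tz": 0.0065, "ax": 0, "ay": 0, "az": 0},
    {"claw": 1, "tx": 0, "ty": 0, "tz": 0.003, "ax": 0, "ay": 0, "az": 0},
    {"claw": 1, "tx": 0, "ty": 0, "tz": 0, "ax": 0, "ay": 0, "az": 0},
    {"claw": 1, "tx": 0, "ty": 0, "tz": 0, "ax": 0, "ay": 0, "az": 0},
    {"claw": 1, "tx": 0, "ty": 0, "tz": 0, "ax": 0, "ay": 0, "az": 0},
  ],
)

```text
clock: 11.62
tcp_pos: [0.4833, -0.0329, 0.2235]
orientation: [3.136, 0.192, 0.001]
contact_force: [-0.2, -0.5, 1.5]
grip_width: -0.0003
gripper_force: 0.7
```

arm_command(
  plan=[
    {"claw": 1, "tx": 0, "ty": 0, "tz": -0.015, "ax": 0, "ay": 0, "az": 0},
    {"claw": 1, "tx": 0, "ty": 0, "tz": -0.025, "ax": 0, "ay": 0, "az": 0},
    {"claw": 0, "tx": 0, "ty": 0, "tz": -0.03, "ax": 0, "ay": 0, "az": 0},
    {"claw": 0, "tx": 0, "ty": 0, "tz": -0.03, "ax": 0, "ay": 0, "az": 0},
    {"claw": 0, "tx": 0, "ty": 0, "tz": -0.025, "ax": 0, "ay": 0, "az": 0},
    {"claw": 0, "tx": 0, "ty": 0, "tz": 0, "ax": 0, "ay": 0, "az": 0},
    {"claw": 0, "tx": 0, "ty": 0, "tz": 0, "ax": 0, "ay": 0, "az": 0},
    {"claw": 0, "tx": 0, "ty": 0, "tz": 0, "ax": 0, "ay": 0, "az": 0},
    {"claw": 0, "tx": 0, "ty": 0, "tz": 0, "ax": 0, "ay": 0, "az": 0},
    {"claw": 0, "tx": 0, "ty": 0, "tz": 0, "ax": 0, "ay": 0, "az": 0},
  ],
)

```text
clock: 12.45
tcp_pos: [0.4826, -0.033, 0.3471]
orientation: [-3.135, -0.193, 0.003]
contact_force: [0.8, -0.2, 0.2]
grip_width: 0.0852
gripper_force: 0.0
```

```bash
python3 look.py w5 plate_hole plate_hinge jig_hole jig pin pin_block
```

```text
t 12.5 tcp [ 0.4827 -0.033   0.3471] yaw 7.03 zax [-0.002  0.    -1.   ] F [-0.3 -0.6 -0.3]
plate_hole [([0.4843, -0.0361, 0.0521], 0.9), ([0.5072, -0.2871, -0.004], 0.38)]
plate_hinge [([0.4167, 0.1336, 0.0346], 0.84), ([0.377, -0.1686, 0.034], 0.78)]
jig_hole [([0.4843, -0.0353, 0.0331], 0.67)]
jig [([0.3102, -0.1805, 0.0023], 0.89), ([0.3495, 0.1201, -0.0015], 0.74)]
pin [([0.4524, -0.2833, 0.0082], 0.74)]
pin_block [([0.5085, -0.2885, -0.0022], 0.94)]
```

View pics/w5.png

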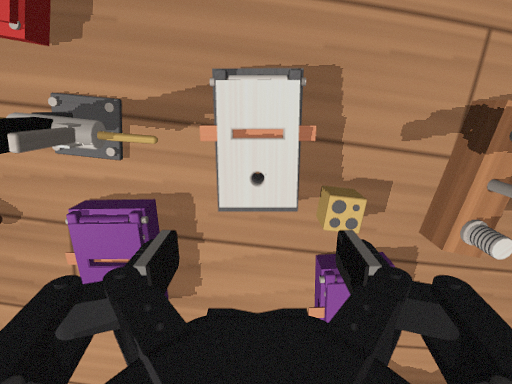

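The plate is down on the base, with its hole at about (257.5,178). I'll compute the hole position by centroid.

Run:
```python
from h import *
T=campose("wrist"); im=cv2.imread("pics/w5.png")
m=(im[165:192,245:270].max(2)<110).astype(np.uint8); ys,xs=np.nonzero(m); u,v=xs.mean()+245,ys.mean()+165
print(u,v,m.sum(),xs.min()+245,xs.max()+245,ys.min()+165,ys.max()+165,pix2z("wrist",T,u,v,.0525).round(4))
```

```text
257.27966101694915 177.9322033898305 118 251 263 173 184 [ 0.487  -0.0337  0.0525]
```

arm_command(
  plan=[
    {"claw": 0, "tx": -0.0075, "ty": 0.0303, "tz": 0, "ax": 0, "ay": 0, "az": 0},
    {"claw": 0, "tx": -0.0075, "ty": 0.0303, "tz": 0, "ax": 0, "ay": 0, "az": 0},
    {"claw": 0, "tx": -0.0075, "ty": 0.0303, "tz": 0, "ax": 0, "ay": 0, "az": 0},
    {"claw": 0, "tx": -0.0075, "ty": 0.0303, "tz": 0, "ax": 0, "ay": 0, "az": 0},
    {"claw": 0, "tx": -0.0075, "ty": 0.0303, "tz": 0.01, "ax": 0, "ay": 0, "az": 0},
    {"claw": 0, "tx": -0.0075, "ty": 0.0303, "tz": 0.01, "ax": 0, "ay": 0, "az": 0},
    {"claw": 0, "tx": -0.0075, "ty": 0.0303, "tz": 0.01, "ax": 0, "ay": 0, "az": 0},
    {"claw": 0, "tx": -0.0075, "ty": 0.0303, "tz": 0.01, "ax": 0, "ay": 0, "az": 0},
    {"claw": 0, "tx": 0, "ty": 0, "tz": 0, "ax": 0, "ay": 0, "az": 0},
    {"claw": 0, "tx": 0, "ty": 0, "tz": 0, "ax": 0, "ay": 0, "az": 0},
  ],
)

```text
clock: 13.63
tcp_pos: [0.4522, -0.2827, 0.3074]
orientation: [-3.136, -0.186, 0.002]
contact_force: [0.4, 0.8, 0.8]
grip_width: 0.0853
gripper_force: 0.0
```

arm_command(
  plan=[
    {"claw": 0, "tx": 0, "ty": 0, "tz": 0, "ax": 0, "ay": 0, "az": 0},
    {"claw": 0, "tx": 0, "ty": 0, "tz": 0, "ax": 0, "ay": 0, "az": 0},
    {"claw": 0, "tx": 0, "ty": 0, "tz": 0, "ax": 0, "ay": 0, "az": 0},
    {"claw": 0, "tx": 0, "ty": 0, "tz": 0, "ax": 0, "ay": 0, "az": 0},
    {"claw": 0, "tx": 0, "ty": 0, "tz": 0, "ax": 0, "ay": 0, "az": 0},
    {"claw": 0, "tx": 0, "ty": 0, "tz": 0, "ax": 0, "ay": 0, "az": 0},
    {"claw": 0, "tx": 0, "ty": 0, "tz": 0, "ax": 0, "ay": 0, "az": 0},
    {"claw": 0, "tx": 0, "ty": 0, "tz": 0, "ax": 0, "ay": 0, "az": 0},
    {"claw": 0, "tx": 0, "ty": 0, "tz": 0, "ax": 0, "ay": 0, "az": 0},
    {"claw": 0, "tx": 0, "ty": 0, "tz": 0, "ax": 0, "ay": 0, "az": 0},
  ],
)

```text
clock: 14.47
tcp_pos: [0.4531, -0.2809, 0.3082]
orientation: [3.136, 0.192, 0.0]
contact_force: [1.0, 0.3, 0.0]
grip_width: 0.0855
gripper_force: 0.0
```

```bash
python3 look.py w6 pin punch_a pin_block
```

```text
t 14.5167 tcp [ 0.4531 -0.2809  0.3082] yaw 7.02 zax [-0. -0. -1.] F [-0.6 -1.3 -0.6]
pin [([0.4547, -0.2851, 0.0101], 0.78)]
punch_a [([0.564, -0.2948, 0.0044], 0.7), ([0.5056, -0.2872, 0.008], 0.63)]
pin_block [([0.5072, -0.2885, -0.0007], 0.78)]
```

View pics/w6.png

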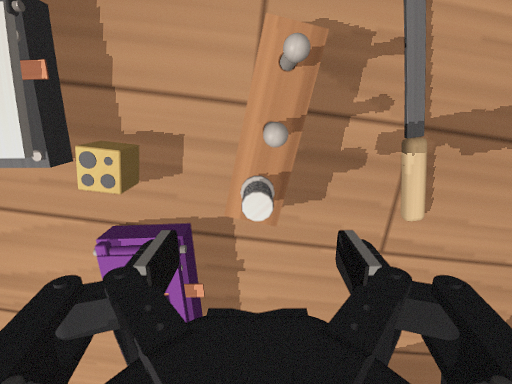

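The pin's top disc is at about (258,206), centred between the fingers, with the punches at (275,134) and (297,46). That was my 10th and last picture, so I'll use numbers only from here.

Run:
```python
from h import *
T=campose("wrist"); im=cv2.imread("pics/w6.png"); g=cv2.cvtColor(im,6)
m=(im.min(2)>150).astype(np.uint8); m[:170]=0;m[235:]=0;m[:,:225]=0;m[:,300:]=0
n,l,s,c=cv2.connectedComponentsWithStats(m)
for k in range(1,n):
    if s[k][4]>80: print(s[k],c[k],pix2z("wrist",T,*c[k],.09).round(4))
o=r.get_obs(); X=R.from_rotvec(o["orientation"]).as_matrix()
p=pix2z("wrist",T,258,206,.09); print(p.round(4),"tool delta",(X.T@(p-o["tcp_pos"])).round(4))
```

```text
[240 177  23  20 100] [248.61 183.28] [ 0.4715 -0.2735  0.09  ]
[242 192  31  29 718] [256.91922006 206.15598886] [ 0.4548 -0.2816  0.09  ]
[ 0.4551 -0.2824  0.09  ] tool delta [0.0018 0.0017 0.2182]
```

arm_command(
  plan=[
    {"claw": 0, "tx": 0.002, "ty": 0.001, "tz": 0.02, "ax": 0, "ay": 0, "az": 0},
    {"claw": 0, "tx": 0, "ty": 0, "tz": 0.025, "ax": 0, "ay": 0, "az": 0},
    {"claw": 0, "tx": 0, "ty": 0, "tz": 0.022, "ax": 0, "ay": 0, "az": 0},
    {"claw": 0, "tx": 0, "ty": 0, "tz": 0.012, "ax": 0, "ay": 0, "az": 0},
    {"claw": 0, "tx": 0, "ty": 0, "tz": 0, "ax": 0, "ay": 0, "az": 0},
    {"claw": 0, "tx": 0, "ty": 0, "tz": 0, "ax": 0, "ay": 0, "az": 0},
    {"claw": 0.5, "tx": 0, "ty": 0, "tz": 0, "ax": 0, "ay": 0, "az": 0},
    {"claw": 1, "tx": 0, "ty": 0, "tz": 0, "ax": 0, "ay": 0, "az": 0},
    {"claw": 1, "tx": 0, "ty": 0, "tz": 0, "ax": 0, "ay": 0, "az": 0},
    {"claw": 1, "tx": 0, "ty": 0, "tz": 0, "ax": 0, "ay": 0, "az": 0},
  ],
  squeeze=60,
)

```text
clock: 15.5
tcp_pos: [0.4555, -0.2818, 0.2301]
orientation: [3.135, 0.192, 0.002]
contact_force: [-0.2, 0.3, -0.9]
grip_width: 0.039
gripper_force: 0.0
```

arm_command(
  plan=[
    {"claw": 1, "tx": 0, "ty": 0, "tz": 0, "ax": 0, "ay": 0, "az": 0},
    {"claw": 1, "tx": 0, "ty": 0, "tz": 0, "ax": 0, "ay": 0, "az": 0},
    {"claw": 1, "tx": 0, "ty": 0, "tz": 0, "ax": 0, "ay": 0, "az": 0},
    {"claw": 1, "tx": 0, "ty": 0, "tz": 0, "ax": 0, "ay": 0, "az": 0},
    {"claw": 1, "tx": 0, "ty": 0, "tz": 0, "ax": 0, "ay": 0, "az": 0},
    {"claw": 1, "tx": 0, "ty": 0, "tz": 0, "ax": 0, "ay": 0, "az": 0},
    {"claw": 1, "tx": 0, "ty": 0, "tz": 0, "ax": 0, "ay": 0, "az": 0},
    {"claw": 1, "tx": 0, "ty": 0, "tz": 0, "ax": 0, "ay": 0, "az": 0},
    {"claw": 1, "tx": 0, "ty": 0, "tz": 0, "ax": 0, "ay": 0, "az": 0},
    {"claw": 1, "tx": 0, "ty": 0, "tz": 0, "ax": 0, "ay": 0, "az": 0},
  ],
  squeeze=60,
)

```text
clock: 16.33
tcp_pos: [0.4554, -0.2818, 0.2299]
orientation: [3.135, 0.192, 0.001]
contact_force: [-1.3, 1.1, 5.7]
grip_width: 0.0224
gripper_force: 58.5
```

arm_command(
  plan=[
    {"claw": 1, "tx": 0, "ty": 0, "tz": -0.008, "ax": 0, "ay": 0, "az": 0},
    {"claw": 1, "tx": 0, "ty": 0, "tz": -0.015, "ax": 0, "ay": 0, "az": 0},
    {"claw": 1, "tx": 0, "ty": 0, "tz": -0.02, "ax": 0, "ay": 0, "az": 0},
    {"claw": 1, "tx": 0, "ty": 0, "tz": -0.022, "ax": 0, "ay": 0, "az": 0},
    {"claw": 1, "tx": 0, "ty": 0, "tz": -0.022, "ax": 0, "ay": 0, "az": 0},
    {"claw": 1, "tx": 0, "ty": 0, "tz": 0, "ax": 0, "ay": 0, "az": 0},
    {"claw": 1, "tx": 0, "ty": 0, "tz": 0, "ax": 0, "ay": 0, "az": 0},
    {"claw": 1, "tx": 0, "ty": 0, "tz": 0, "ax": 0, "ay": 0, "az": 0},
    {"claw": 1, "tx": 0, "ty": 0, "tz": 0, "ax": 0, "ay": 0, "az": 0},
    {"claw": 1, "tx": 0, "ty": 0, "tz": 0, "ax": 0, "ay": 0, "az": 0},
  ],
)

```text
clock: 17.17
tcp_pos: [0.4547, -0.2814, 0.315]
orientation: [-3.134, -0.192, 0.003]
contact_force: [-0.8, -0.1, -1.1]
grip_width: 0.0224
gripper_force: 58.8
```

Run:
```python
from look import *
T,im=look(["pin"],"w7")
print("grip",r.get_obs()["grip_width"])
for n in("side","top"):
    T,im=snap(n,n+"1"); print(n,[(np.round(w(T,d["location"]),4).tolist(),round(d["confidence"],2)) for d in r.tip_of("pin",n)[:3]],[(np.round(w(T,d["location"]),4).tolist(),round(d["confidence"],2)) for d in r.tip_of("plate_hole",n)[:5]],[(np.round(w(T,d["location"]),4).tolist(),round(d["confidence"],2)) for d in r.tip_of("jig_hole",n)[:5]])
```

```text
t 17.2167 tcp [ 0.4548 -0.2814  0.3151] yaw 7.03 zax [-0.002  0.001 -1.   ] F [ 0.2  0.4 -1.8]
pin [([0.4552, -0.2855, 0.096], 0.88)]
grip 0.022617961070064856
side [([0.4525, -0.2801, 0.0996], 0.53)] [([0.3177, 0.1194, 0.0433], 0.67), ([0.485, -0.0329, 0.0524], 0.51), ([0.5613, -0.2951, 0.0027], 0.22)] [([0.4865, -0.032, 0.0325], 0.74), ([0.2781, -0.1859, 0.0322], 0.69), ([0.3137, 0.1208, 0.0356], 0.55)]
top [] [([0.4841, -0.031, 0.0524], 0.95), ([0.6494, 0.2548, 0.0456], 0.87), ([0.3201, 0.1175, 0.0457], 0.86), ([0.2803, -0.1843, 0.0448], 0.84)] [([0.28, -0.1866, 0.0357], 0.88), ([0.6467, 0.2559, 0.0316], 0.85), ([0.4857, -0.0335, 0.034], 0.84), ([0.3192, 0.1213, 0.0306], 0.77), ([0.5108, 0.1615, 0.001], 0.48)]
```

arm_command(
  plan=[
    {"claw": 1, "tx": 0.003, "ty": -0.027, "tz": 0, "ax": 0, "ay": 0, "az": 0},
    {"claw": 1, "tx": 0.003, "ty": -0.03, "tz": 0, "ax": 0, "ay": 0, "az": 0},
    {"claw": 1, "tx": 0.003, "ty": -0.034, "tz": 0, "ax": 0, "ay": 0, "az": 0},
    {"claw": 1, "tx": 0.003, "ty": -0.034, "tz": 0, "ax": 0, "ay": 0, "az": 0},
    {"claw": 1, "tx": 0.003, "ty": -0.034, "tz": 0, "ax": 0, "ay": 0, "az": 0},
    {"claw": 1, "tx": 0.004, "ty": -0.034, "tz": 0, "ax": 0, "ay": 0, "az": 0},
    {"claw": 1, "tx": 0.004, "ty": -0.03, "tz": 0, "ax": 0, "ay": 0, "az": 0},
    {"claw": 1, "tx": 0.004, "ty": -0.019, "tz": 0, "ax": 0, "ay": 0, "az": 0},
    {"claw": 1, "tx": 0, "ty": 0, "tz": 0, "ax": 0, "ay": 0, "az": 0},
    {"claw": 1, "tx": 0, "ty": 0, "tz": 0, "ax": 0, "ay": 0, "az": 0},
  ],
)

```text
clock: 18.5
tcp_pos: [0.4526, -0.0371, 0.3164]
orientation: [3.135, 0.197, 0.001]
contact_force: [0.4, -0.4, -1.0]
grip_width: 0.0227
gripper_force: 59.0
```

arm_command(
  plan=[
    {"claw": 1, "tx": 0, "ty": 0, "tz": 0, "ax": 0, "ay": 0, "az": 0},
    {"claw": 1, "tx": 0, "ty": 0, "tz": 0, "ax": 0, "ay": 0, "az": 0},
    {"claw": 1, "tx": 0, "ty": 0, "tz": 0, "ax": 0, "ay": 0, "az": 0},
    {"claw": 1, "tx": 0, "ty": 0, "tz": 0, "ax": 0, "ay": 0, "az": 0},
    {"claw": 1, "tx": 0, "ty": 0, "tz": 0, "ax": 0, "ay": 0, "az": 0},
    {"claw": 1, "tx": 0, "ty": 0, "tz": 0, "ax": 0, "ay": 0, "az": 0},
    {"claw": 1, "tx": 0, "ty": 0, "tz": 0, "ax": 0, "ay": 0, "az": 0},
    {"claw": 1, "tx": 0, "ty": 0, "tz": 0, "ax": 0, "ay": 0, "az": 0},
    {"claw": 1, "tx": 0, "ty": 0, "tz": 0, "ax": 0, "ay": 0, "az": 0},
    {"claw": 1, "tx": 0, "ty": 0, "tz": 0, "ax": 0, "ay": 0, "az": 0},
  ],
)

```text
clock: 19.33
tcp_pos: [0.4524, -0.0381, 0.3162]
orientation: [-3.136, -0.192, -0.0]
contact_force: [-0.6, -0.6, -0.8]
grip_width: 0.0225
gripper_force: 59.0
```

Run:
```python
from look import *
o=r.get_obs(); X=R.from_rotvec(o["orientation"]).as_matrix(); t=o["tcp_pos"]
f=lambda p:(X.T@(np.array(p)-t)).round(4)
for i in range(2):
    T,im=look([],"w8%d"%i)
    for q in("pin","plate_hole","jig_hole"): print(q,[(f(w(T,d["location"])).tolist(),round(d["confidence"],2)) for d in r.tip_of(q,"wrist")[:2]])
    u,v=[int(x) for x in proj("wrist",T,[.4865,-.0335,.0525])]; print(u,v)
    g=im[v-15:v+16,u-15:u+16].max(2); ys,xs=np.nonzero(g<110); print(len(xs),xs.min()+u-15,xs.max()+u-15,ys.min()+v-15,ys.max()+v-15)
    hu,hv=xs.mean()+u-15,ys.mean()+v-15; print("hole",hu,hv,f(pix2z("wrist",T,hu,hv,.0525)))
print(g[::2,::2])
for n in("side",):
    T,im=snap(n); 
    for q in("pin","plate_hole"): print(n,q,[(f(w(T,d["location"])).tolist(),round(d["confidence"],2)) for d in r.tip_of(q,n)[:4]])
```

```text
t 19.3833 tcp [ 0.4524 -0.0382  0.3162] yaw 7.02 zax [ 0. -0. -1.] F [-0.3 -0.4 -1. ]
pin [([-0.0027, 0.003, 0.22], 0.6)]
plate_hole [([-0.1161, -0.1701, 0.2724], 0.77), ([-0.1896, 0.1236, 0.2701], 0.63)]
jig_hole [([-0.1154, -0.1707, 0.2842], 0.88), ([-0.1916, 0.1249, 0.2859], 0.72)]
255 152
122 249 263 149 160
hole 255.4590163934426 154.88524590163934 [ 0.0326 -0.0004  0.2637]
t 19.5833 tcp [ 0.4524 -0.0381  0.3162] yaw 7.02 zax [ 0. -0. -1.] F [ 0.2  0.2 -1. ]
pin [([-0.0034, 0.0009, 0.2223], 0.96)]
plate_hole [([-0.1152, -0.1667, 0.2701], 0.94), ([-0.1945, 0.1256, 0.2692], 0.87)]
jig_hole [([0.0334, 0.0004, 0.2857], 0.88), ([-0.1145, -0.1717, 0.2844], 0.76)]
255 152
123 249 263 149 160
hole 255.5447154471545 154.84552845528455 [ 0.0326 -0.0003  0.2637]
[[220 220 221 219 219 219 219 219 221 219 220 219 221 221 220 218]
 [220 220 220 220 220 218 218 219 219 220 219 221 218 219 220 219]
 [219 219 219 221 219 218 220 219 219 221 219 220 220 219 219 220]
 [220 220 220 219 220 219 220 221 220 221 220 221 219 220 219 219]
 [220 220 221 221 221 216 197 187 193 206 221 219 219 218 220 219
[... 237 characters left out ...]
 66  39  37  43 200 221 219 219]
 [221 219 221 206 129  55  46  47  44  42  42  46 209 219 219 218]
 [221 220 220 215 147  76  58  50  48  50  49 108 217 221 220 220]
 [220 219 219 221 193 137  89  62  56  53 119 205 216 219 221 219]
 [220 220 219 219 223 187 145 134 139 158 197 215 219 220 220 219]
 [220 221 220 220 219 220 211 202 200 206 219 219 219 221 220 220]
 [218 220 220 220 220 219 220 219 219 220 220 220 220 219 219 219]
 [220 218 219 220 220 218 219 220 220 220 220 219 220 219 221 219]]
side pin [([0.0015, -0.0031, 0.2136], 0.53)]
side plate_hole [([0.034, -0.0042, 0.2648], 0.9), ([0.224, -0.2673, 0.2724], 0.81), ([-0.1924, 0.1252, 0.276], 0.71), ([-0.1166, -0.1729, 0.273], 0.56)]
```

Run:
```python
from look import *
T=campose("wrist"); o=r.get_obs(); X=R.from_rotvec(o["orientation"]).as_matrix(); t=o["tcp_pos"]
im=cv2.imread("pics/w81.png"); g=im.max(2)
for z in(.177,.183,.2,.221):
    print(z,np.round(proj("wrist",T,t+X@[0,0,z]),1),"edges",np.round([proj("wrist",T,t+X@[0,y,z])[0] for y in(-.015,-.005,.005,.015)],1))
print(im[180:260:4,228:288:3].min(2)); print((im[180:260:4,228:288:3].max(2).astype(int)-im[180:260:4,228:288:3].min(2)))
```

```text
0.177 [255.4 232.6] edges [230.1 246.9 263.8 280.6]
0.183 [255.4 228.4] edges [231.  247.3 263.5 279.8]
0.2 [255.6 217.8] edges [233.4 248.2 263.  277.7]
0.221 [255.7 207. ] edges [235.8 249.1 262.4 275.7]
[[209 206 209 208 210 214 209 205 207 209 209 211 208 210 206 210 203 212
  209 205]
 [209 207 209 208 212 213 211 207 207 208 208 212 207 210 207 209 203 210
  207 205]
 [113 112 114 111 111 112 111  99  92  88  86  90  87  88  90  87  85  91
   86  82]
 [ 95  98  95 101  97  97  94  91 100  96 100  95  96  99  97  92  95  99
   95  94]
 [ 93  92  96  94  92  94  93  95  93  95  97  95  96  96  94  95  99  93
   95  96]
 [ 93  94  91  90  91  95  93  94  93  96  91  91  92  93  91  93  92  95
   95  92]
 [ 93  95  88  88  83  86  93  91  89  91  91  89  85  82  87  87  85  90
   87  87]
 [ 95  92  94  90  94  94  96  95  93  67  67  69  89  88  90  88  86  87
   90  86]
 [ 96  89  95  91  93  93  79  70 102 101 102 106  78  74  90  89  91  97
   96  91]
 [ 92  96  90  89  84 102 128 124 128 126 127 125 123 124 118  81  88  96
   96  94]
 [ 83  80  59  55 126 127 128 100  83  74  7
[... 1367 characters left out ...]
82 82]
 [80 79 81 82 28 14 18 17 16 15 17 18 16 18 16  7 91 81 81 82]
 [41 40 51 22 17 18 16 12  8  6  7 11 11 16 17 17 10 53 41 42]
 [ 9  9  5 15 15 10  2  8  8  3  2  6  6  2  7 15 12  4  7  8]
 [ 9  8  8 11  7  4  5  7  5  3  3  4  7  8  3  3 16  7  7  5]
 [ 9  8  4  3  5  8  7 10  7  5  6  5  9 10  2  5  1  3  3 10]
 [ 7  5 14  6  7  7  6 10  9  8  5  9 10 10  3  9  2  6  7  7]
 [ 7  6  2  5 12  6  6 10 13 11 10 14 11  4  4 11  4  6  4  7]
 [ 6  3  2  2  4  8  4 10 11  9  9 11  9  2 10  9  3  1  2  5]
 [ 6  5  2  6  3 11 13 13 14 14 15 13 13 10 10  9  7  3  3  5]
 [11  2  5  3 10 15 14 13 14 15 15 13 12 17 14 15 12  3  2  9]
 [11  5  2 12 14 14 15 14 14 14 12 14 16 15 14 13 12  8  2  4]]
```

Pin axis relative to hole: about +34 mm in tool x and -2 mm in tool y. Moving above the hole, then descending in stages while watching the force.

arm_command(
  plan=[
    {"claw": 1, "tx": 0.01, "ty": -0.002, "tz": 0, "ax": 0, "ay": 0, "az": 0},
    {"claw": 1, "tx": 0.014, "ty": 0, "tz": 0, "ax": 0, "ay": 0, "az": 0},
    {"claw": 1, "tx": 0.01, "ty": 0, "tz": 0, "ax": 0, "ay": 0, "az": 0},
    {"claw": 1, "tx": 0, "ty": 0, "tz": 0.01, "ax": 0, "ay": 0, "az": 0},
    {"claw": 1, "tx": 0, "ty": 0, "tz": 0.015, "ax": 0, "ay": 0, "az": 0},
    {"claw": 1, "tx": 0, "ty": 0, "tz": 0.005, "ax": 0, "ay": 0, "az": 0},
    {"claw": 1, "tx": 0, "ty": 0, "tz": 0, "ax": 0, "ay": 0, "az": 0},
    {"claw": 1, "tx": 0, "ty": 0, "tz": 0, "ax": 0, "ay": 0, "az": 0},
    {"claw": 1, "tx": 0, "ty": 0, "tz": 0, "ax": 0, "ay": 0, "az": 0},
    {"claw": 1, "tx": 0, "ty": 0, "tz": 0, "ax": 0, "ay": 0, "az": 0},
  ],
)

```text
clock: 20.72
tcp_pos: [0.4861, -0.0321, 0.2868]
orientation: [3.136, 0.192, 0.002]
contact_force: [0.6, 0.3, -1.7]
grip_width: 0.0228
gripper_force: 58.9
```

arm_command(
  plan=[
    {"claw": 1, "tx": 0, "ty": 0, "tz": 0.003, "ax": 0, "ay": 0, "az": 0},
    {"claw": 1, "tx": 0, "ty": 0, "tz": 0.003, "ax": 0, "ay": 0, "az": 0},
    {"claw": 1, "tx": 0, "ty": 0, "tz": 0.003, "ax": 0, "ay": 0, "az": 0},
    {"claw": 1, "tx": 0, "ty": 0, "tz": 0.003, "ax": 0, "ay": 0, "az": 0},
    {"claw": 1, "tx": 0, "ty": 0, "tz": 0.003, "ax": 0, "ay": 0, "az": 0},
    {"claw": 1, "tx": 0, "ty": 0, "tz": 0.003, "ax": 0, "ay": 0, "az": 0},
    {"claw": 1, "tx": 0, "ty": 0, "tz": 0, "ax": 0, "ay": 0, "az": 0},
    {"claw": 1, "tx": 0, "ty": 0, "tz": 0, "ax": 0, "ay": 0, "az": 0},
    {"claw": 1, "tx": 0, "ty": 0, "tz": 0, "ax": 0, "ay": 0, "az": 0},
    {"claw": 1, "tx": 0, "ty": 0, "tz": 0, "ax": 0, "ay": 0, "az": 0},
  ],
)

```text
clock: 21.55
tcp_pos: [0.486, -0.032, 0.2683]
orientation: [3.136, 0.192, 0.001]
contact_force: [0.6, 0.2, -1.8]
grip_width: 0.0223
gripper_force: 58.9
```

Run:
```python
from look import *
look(["pin"],"w9"); o=r.get_obs(); print(o["contact_force"],o["moment"])
for n in("side","top"):
    T,im=snap(n,n+"9")
    for q in("pin","plate_hole"): print(n,q,[(np.round(w(T,d["location"]),4).tolist(),round(d["confidence"],2)) for d in r.tip_of(q,n)[:4]])
```

```text
t 21.6 tcp [ 0.486  -0.032   0.2684] yaw 7.02 zax [ 0. -0. -1.] F [-0.4 -0.  -0.1]
pin [([0.4836, -0.0368, 0.0491], 0.93)]
[-0.66910274 -0.25479738 -1.27754048] [ 0.02261971 -0.04074384  0.02779681]
side pin [([0.483, -0.0287, 0.05], 0.52)]
side plate_hole [([0.2769, -0.1835, 0.0435], 0.88), ([0.318, 0.1157, 0.0449], 0.65), ([0.4865, -0.0306, 0.0494], 0.6), ([0.7512, -0.1639, -0.0022], 0.47)]
top pin []
top plate_hole [([0.3176, 0.1218, 0.046], 0.9), ([0.2809, -0.1841, 0.0448], 0.87), ([0.645, 0.2553, 0.0455], 0.7)]
```

No contact force and the tip is in the plate hole; continuing.

arm_command(
  plan=[
    {"claw": 1, "tx": 0, "ty": 0, "tz": 0.003, "ax": 0, "ay": 0, "az": 0},
    {"claw": 1, "tx": 0, "ty": 0, "tz": 0.003, "ax": 0, "ay": 0, "az": 0},
    {"claw": 1, "tx": 0, "ty": 0, "tz": 0.002, "ax": 0, "ay": 0, "az": 0},
    {"claw": 1, "tx": 0, "ty": 0, "tz": 0.002, "ax": 0, "ay": 0, "az": 0},
    {"claw": 1, "tx": 0, "ty": 0, "tz": 0.002, "ax": 0, "ay": 0, "az": 0},
    {"claw": 1, "tx": 0, "ty": 0, "tz": 0.002, "ax": 0, "ay": 0, "az": 0},
    {"claw": 1, "tx": 0, "ty": 0, "tz": 0.002, "ax": 0, "ay": 0, "az": 0},
    {"claw": 1, "tx": 0, "ty": 0, "tz": 0, "ax": 0, "ay": 0, "az": 0},
    {"claw": 1, "tx": 0, "ty": 0, "tz": 0, "ax": 0, "ay": 0, "az": 0},
    {"claw": 1, "tx": 0, "ty": 0, "tz": 0, "ax": 0, "ay": 0, "az": 0},
  ],
)

```text
clock: 22.78
tcp_pos: [0.4859, -0.032, 0.2522]
orientation: [3.136, 0.192, 0.0]
contact_force: [0.0, 0.6, -0.6]
grip_width: 0.0227
gripper_force: 58.9
```

```bash
python3 -c "
from h import *
o=r.get_obs(); print(o['tcp_pos'],o['contact_force'],o['moment'])"
```

```text
[ 0.48593758 -0.03201985  0.25223409] [ 0.04486986  0.64112344 -0.62461493] [-0.02216016  0.03696848 -0.01883845]
```

arm_command(
  plan=[
    {"claw": 1, "tx": 0, "ty": 0, "tz": 0.002, "ax": 0, "ay": 0, "az": 0},
    {"claw": 1, "tx": 0, "ty": 0, "tz": 0.002, "ax": 0, "ay": 0, "az": 0},
    {"claw": 1, "tx": 0, "ty": 0, "tz": 0.002, "ax": 0, "ay": 0, "az": 0},
    {"claw": 1, "tx": 0, "ty": 0, "tz": 0.002, "ax": 0, "ay": 0, "az": 0},
    {"claw": 1, "tx": 0, "ty": 0, "tz": 0.002, "ax": 0, "ay": 0, "az": 0},
    {"claw": 1, "tx": 0, "ty": 0, "tz": 0.002, "ax": 0, "ay": 0, "az": 0},
    {"claw": 1, "tx": 0, "ty": 0, "tz": 0.002, "ax": 0, "ay": 0, "az": 0},
    {"claw": 1, "tx": 0, "ty": 0, "tz": 0, "ax": 0, "ay": 0, "az": 0},
    {"claw": 1, "tx": 0, "ty": 0, "tz": 0, "ax": 0, "ay": 0, "az": 0},
    {"claw": 1, "tx": 0, "ty": 0, "tz": 0, "ax": 0, "ay": 0, "az": 0},
  ],
)

```text
clock: 23.62
tcp_pos: [0.4859, -0.032, 0.2382]
orientation: [3.136, 0.192, -0.0]
contact_force: [-0.2, -0.1, -0.8]
grip_width: 0.0225
gripper_force: 58.8
```

In the base hole with no side load. Now seating it.

arm_command(
  plan=[
    {"claw": 1, "tx": 0, "ty": 0, "tz": 0.0015, "ax": 0, "ay": 0, "az": 0},
    {"claw": 1, "tx": 0, "ty": 0, "tz": 0.0015, "ax": 0, "ay": 0, "az": 0},
    {"claw": 1, "tx": 0, "ty": 0, "tz": 0.0015, "ax": 0, "ay": 0, "az": 0},
    {"claw": 1, "tx": 0, "ty": 0, "tz": 0.0015, "ax": 0, "ay": 0, "az": 0},
    {"claw": 1, "tx": 0, "ty": 0, "tz": 0.0015, "ax": 0, "ay": 0, "az": 0},
    {"claw": 1, "tx": 0, "ty": 0, "tz": 0.0015, "ax": 0, "ay": 0, "az": 0},
    {"claw": 1, "tx": 0, "ty": 0, "tz": 0, "ax": 0, "ay": 0, "az": 0},
    {"claw": 1, "tx": 0, "ty": 0, "tz": 0, "ax": 0, "ay": 0, "az": 0},
    {"claw": 1, "tx": 0, "ty": 0, "tz": 0, "ax": 0, "ay": 0, "az": 0},
    {"claw": 1, "tx": 0, "ty": 0, "tz": 0, "ax": 0, "ay": 0, "az": 0},
  ],
  squeeze=100,
)

```text
clock: 24.45
tcp_pos: [0.4858, -0.0321, 0.2291]
orientation: [3.136, 0.192, -0.0]
contact_force: [-2.1, -1.2, 0.4]
grip_width: 0.0218
gripper_force: 97.8
```

arm_command(
  plan=[
    {"claw": 1, "tx": 0, "ty": 0, "tz": 0.001, "ax": 0, "ay": 0, "az": 0},
    {"claw": 1, "tx": 0, "ty": 0, "tz": 0, "ax": 0, "ay": 0, "az": 0},
    {"claw": 1, "tx": 0, "ty": 0, "tz": 0.001, "ax": 0, "ay": 0, "az": 0},
    {"claw": 1, "tx": 0, "ty": 0, "tz": 0, "ax": 0, "ay": 0, "az": 0},
    {"claw": 1, "tx": 0, "ty": 0, "tz": 0, "ax": 0, "ay": 0, "az": 0},
    {"claw": 1, "tx": 0, "ty": 0, "tz": 0, "ax": 0, "ay": 0, "az": 0},
    {"claw": 1, "tx": 0, "ty": 0, "tz": 0, "ax": 0, "ay": 0, "az": 0},
    {"claw": 1, "tx": 0, "ty": 0, "tz": 0, "ax": 0, "ay": 0, "az": 0},
    {"claw": 1, "tx": 0, "ty": 0, "tz": 0, "ax": 0, "ay": 0, "az": 0},
    {"claw": 1, "tx": 0, "ty": 0, "tz": 0, "ax": 0, "ay": 0, "az": 0},
  ],
)

```text
clock: 25.28
tcp_pos: [0.4859, -0.032, 0.2279]
orientation: [3.135, 0.192, -0.0]
contact_force: [-4.0, -0.2, 12.0]
grip_width: 0.0216
gripper_force: 99.5
```

arm_command(
  plan=[
    {"claw": 1, "tx": 0, "ty": 0, "tz": 0.0005, "ax": 0, "ay": 0, "az": 0},
    {"claw": 1, "tx": 0, "ty": 0, "tz": 0, "ax": 0, "ay": 0, "az": 0},
    {"claw": 1, "tx": 0, "ty": 0, "tz": 0, "ax": 0, "ay": 0, "az": 0},
    {"claw": 1, "tx": 0, "ty": 0, "tz": 0, "ax": 0, "ay": 0, "az": 0},
    {"claw": 1, "tx": 0, "ty": 0, "tz": 0, "ax": 0, "ay": 0, "az": 0},
    {"claw": 1, "tx": 0, "ty": 0, "tz": 0, "ax": 0, "ay": 0, "az": 0},
    {"claw": 1, "tx": 0, "ty": 0, "tz": 0, "ax": 0, "ay": 0, "az": 0},
    {"claw": 1, "tx": 0, "ty": 0, "tz": 0, "ax": 0, "ay": 0, "az": 0},
    {"claw": 1, "tx": 0, "ty": 0, "tz": 0, "ax": 0, "ay": 0, "az": 0},
    {"claw": 1, "tx": 0, "ty": 0, "tz": 0, "ax": 0, "ay": 0, "az": 0},
  ],
)

```text
clock: 26.12
tcp_pos: [0.4859, -0.032, 0.2279]
orientation: [3.135, 0.192, -0.0]
contact_force: [-6.6, -1.2, 17.1]
grip_width: 0.0216
gripper_force: 99.6
```

Run:
```python
from look import *
look(["pin","plate_hinge","squeeze"],"wf"); T,im=snap("side","sf")
for q in("pin","plate_hole","punch_a","jar","dap_block"): print(q,[(np.round(w(T,d["location"]),4).tolist(),round(d["confidence"],2)) for d in r.tip_of(q,"side")[:4]])
```

```text
t 26.1667 tcp [ 0.4859 -0.032   0.2278] yaw 7.01 zax [ 0.    -0.001 -1.   ] F [-5.9 -1.3 17.4]
pin [([0.4842, -0.035, 0.0083], 0.81)]
plate_hinge [([0.5768, -0.0201, 0.0346], 0.87), ([0.4128, 0.1353, 0.0363], 0.71)]
squeeze []
pin [([0.4868, -0.0313, 0.0124], 0.43)]
plate_hole [([0.6414, 0.251, 0.0456], 0.8), ([0.4847, -0.0322, 0.0453], 0.73), ([0.3171, 0.117, 0.0431], 0.71), ([0.5626, -0.2922, 0.0047], 0.44)]
punch_a [([0.5047, -0.286, 0.0077], 0.65), ([0.5597, -0.2926, 0.0046], 0.5)]
jar [([0.7481, -0.1649, -0.0002], 0.93)]
dap_block [([0.4498, -0.1347, 0.0039], 0.78)]
```

The stop is hard (17 N, no further travel), the plate hole reads z ≈ 0.045 and the tip ≈ 0.008, so the pin is home.

```bash
python3 -c "
from bench import r
print(r.hand_in())"
```

```text
the job is handed in; nothing more can be done
None
```

The job is handed in: I squeezed the air gun fully and released it, folded the plate shut, and pushed the locking pin home. The arm is still gripping it and pressing down with about 17 N.

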